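# Stand the oil bottle in the caddy and hold the caddy up

## Robot

A 7-joint arm with a two-finger parallel gripper is mounted at the origin on the work surface. World frame = base frame: x ahead of the robot, y to its left, z up, the work surface at z = 0. Lengths are in m, angles in rad, forces in N, time in s.
With the tool pointing down it reaches from about 0.425 to 0.875 m from the base axis. Payload 4.7 kg.
Tool frame: the origin (TCP) lies at the very end of the fingers, on their centre line; the grasp point (between the pads) lies 19 mm behind it; z points along the fingers, y is the line along which they close (so a half turn about z gives the same grasp; the last joint's range is limited). The gripper opens to 87 mm and grips with 3 to 60 N. Pads are 19 mm wide; open, the fingers measure 117 mm over their backs; the gripper's body (75 mm by 190 mm) begins 51 mm behind the grasp point.
Start: joints at [1.181, 0.321, -0.07, 1.45, 0.023, 1.371, -0.057], TCP at [0.255, -0.598, 0.223] pointing down, gripper open.
Joint ranges: [-2.86, 2.86], [-0.3, 2.09], [-1.38, 1.24], [0.06, 2.45], [-1.56, 4.7], [0.09, 2.05], [-2.69, 2.69]. Speed limits (rad/s): [2.57, 2.57, 3.14, 3.14, 3.14, 3.14, 3.14].

## Interface

Orientations are given as a rotation vector (axis times angle).
In Python, from rig import * gives the robot as it stands.
- The arm moves only by the tool servo_tool, never from a script. Its argument "deltas" is a list of rows, each a list of 7 numbers: the finger opening in m, from 0 to 0.087, then the shift along the tool's x, y, z in m, then the turn, a rotation vector about the tool's x, y, z in degrees. In form: [[jaw, x, y, z, wx, wy, wz], ...]. A call has exactly 8 rows; each row shifts and turns the commanded pose from where the row before left it, along the tool's axes as they then stand; what a row does not reach is not made up. A row lasts 1/12 s, in which the tool goes at most 41.7 mm and 7.16 degrees, less where a joint would pass 70% of its speed; a pose out of reach is approached as far as the arm can. A call with a gripper value outside its range is refused whole. The fingers move at their own pace and stop on an object; "newtons" is the grip in N (left out, the last holds). Time passes only in rows, so rows that do not move let the fingers close, or fill a call up. It gives the time, the measured TCP pose, the force, the opening and the grip force at its end, in the units of the state.
- read_state(): the state, without advancing time (a new reading comes with each control period).
- read_camera(name): name is "scene" or "top" or "wrist"; returns (picture, depth): 384x512x3 uint8, red, green, blue; 384x512 float32, m along the optical axis (not along the pixel's ray), 0 where there is no reading.
- get_calibration(name): a dict with "K" (3x3 intrinsics, pixels), "camera_from_world" (4x4, takes a point from world to camera coordinates). Camera axes: x right, y up, looking along -z (the intrinsics and any distortion apply to the point x, -y, -z); pixel columns grow to the right and rows downward; lengths in m; the calibration is good to about 2 mm. A picture is of the moment at which its call begins: read the wrist's pose just before it. get_calibration takes no time and is no camera call; for the wrist camera it gives the pose at the moment of the call.
- close_job(): hands the job in; it is judged then, once.
Trained networks look in the newest picture that a camera, given by its name, has taken for a name from the list of things; names that differ only in an ending like _2 or _b are one class to them, and where a whole thing is asked for, a point or a joint stands for the part that bears it (a point fixed in the world has none). Each returns a list of dicts, best first, with "conf" (0 to 1); they miss things now and then, are a little off and sometimes report something else, mostly with a low value. They report only what shows in the picture. A call takes as long as a camera call. They do not tell look-alikes from the thing itself.
- silhouettes(camera, target): "mask" (384x512 bool, what is visible of it) and "location" ([column, row] in pixels, amid what is visible of it).
The state is a dict: "t": time; "joints": joint angles; "joint_vel": joint speeds; "tau": joint torques, N m; "eef_pos": TCP position; "orientation": TCP orientation; "ft_force": force on the tool from outside, world axes, zero at the start; "moment": the same for the moment, N m; "grip_width": opening from 0.0 (shut) to 1.0 (fully open); "gripper_force": force on a finger pad.
Only numpy, scipy, OpenCV 4.12 (cv2) and the standard library are available. Lean on these libraries where they do the work, as an engineer would, in place of code of your own. Each camera call takes 0.05 s, during which the arm holds its last target. There are 200 camera calls.

## Task

A square oil bottle has fallen over on the bench: stand it upright in the empty bay of the blue carrying caddy and let go of it. Then take the caddy by its black grip bar, lift it straight up without tipping it, at least 10 cm off the bench, and finish while holding it there, level and still, with the bottle still upright and the jar and spool still in their bay. Leave everything else on the bench where it is.

Things in the scene. Friction and masses are not known exactly. Their poses are not given: they have to be found in the camera images.
- bottle_mid (a point): Centre of the loose oil bottle, 140 mm long: square white body 44 x 44 x 105 mm with yellow band, then red cap (26 mm wide, 14 long) and red nozzle (21 long). Point on the long axis, 70 mm from the base. x points from base to nozzle; y, z square to the flat sides. Starts lying on a flat side, point 22 mm above bench, x level, 34 to 109 deg clockwise of straight ahead. Upright: x up. 110-225 g.
- bottle: The same bottle; its origin is the middle of the flat side it lies on at the start, 22 mm from bottle_mid along that point's -z; axes as for the point.
- caddy: Loose blue caddy, 310 (own x) x 150 mm (own y), origin under its centre, z up. Floor and walls 5 mm thick, walls and middle divider 45 mm high; bay at +x empty, bay at -x holds jar and spool. Arch over the divider: posts at y = +-71 mm (24 mm wide in x) carry the grip bar. 290-430 g empty, up to 0.8 kg loaded. Stands left or right, bottle on the other side; x points to the robot's left within 23 deg.
- caddy_bar (a point): Centre of the caddy's black grip bar, 166 mm above the caddy's underside. The bar runs along the caddy's y (150 mm), is 18 mm wide along the caddy's x and 22 mm high. Axes as the caddy's.
- caddy_bay (a point): Centre of the floor of the caddy's empty bay, 78 mm from the middle along the caddy's +x, on top of the 5 mm floor. The bay is about 147 mm (caddy x) by 140 mm (caddy y) inside, walls 40 mm above its floor. Axes as the caddy's.
- eyelet_jar: Brass-coloured jar with white lid, 44 mm across, 60 mm high, standing loose in the full bay; origin at the centre of its underside.
- spool: Green flanged spool, 48 mm across, 58 mm high, standing loose in the full bay; origin at the centre of its underside.
- cone_grey: Grey thread cone, 96 mm across the foot, 145 mm high, loose at the back of the bench, origin under its foot. Bystander.
- cone_black: Black thread cone, same size, loose at the back of the bench, origin under its foot. Bystander.
- scissors: Orange-handled scissors lying loose at the back right of the bench, 200 mm long, origin near the pivot. Bystander.
- tape_measure: Yellow tape measure, 70 x 35 x 66 mm high, loose on the left of the bench, origin under its centre. Bystander.
There are look-alikes about, which are no part of the job. What is shaped like the bottle but pink is not meant.

How it is judged:
By the outcome, as a careful person would: the job done as asked, in the order asked, and still so for the second after the job is handed in, while the arm keeps its last pose, push and grip.
It also fails if it takes over 67 s, if anything falls off the work surface, if the arm or the gripper's body presses on something with over 40 N, if the wrist force passes 120 N, or if a joint passes its speed limit or range.

## Working session

There is one attempt and no reset: what is moved stays moved. The work goes in short steps, Python scripts to look and compute and a tool call to move; the robot and the scene stay as the last step left them, time stands still between calls to the robot, and variables do not carry over. Pictures are saved under pics/ and viewed, at most 10 in all, crops included, and the job is handed in when it is done.

Besides the shell and the picture viewer there is one more tool, called after "Call:" in YAML: its name, and indented under it one key for each argument. servo_tool: Moves the arm, as the interface text tells. Its arguments: {"type":"object","properties":{"deltas":{"type":"array","items":{"type":"array","items":{"type":"number"}}},"newtons":{"type":"number"}},"required":["deltas"]}

```bash
mkdir -p pics; ls; cat > h.py <<'E'
from rig import *
import numpy as np, cv2
from scipy.spatial.transform import Rotation as R
def cloud(cam,mask,depth,cal):
    K=np.array(cal["K"]);T=np.linalg.inv(np.array(cal["camera_from_world"]))
    v,u=np.nonzero(mask&(depth>0));d=depth[v,u]
    p=np.c_[(u-K[0,2])/K[0,0]*d,-(v-K[1,2])/K[1,1]*d,-d,np.ones(len(d))]
    return (p@T.T)[:,:3]
E
python3 - <<'E'
from h import *
ims=[]
s=read_state();print({k:np.round(v,3) for k,v in s.items()})
for c in ["scene","top"]:
    im,d=read_camera(c);cal=get_calibration(c)
    print(c,{k:np.round(v,3).tolist() if not isinstance(v,str) else v for k,v in cal.items()})
    cv2.imwrite(f"pics/{c}0.png",im[:,:,::-1])
    np.savez(f"{c}0.npz",im=im,d=d)
    for t in ["bottle","caddy","caddy_bar"] :
        for r in silhouettes(c,t)[:3]:
            p=cloud(c,r["mask"],d,cal)
            print(c,t,round(r["conf"],2),np.round(r["location"]),r["mask"].sum(),np.round(np.median(p,0),3) if len(p) else None, np.round(np.percentile(p,[2,98],axis=0),3).tolist() if len(p) else None)
E
```

```text
pics
{'t': np.float64(0.0), 'joints': array([ 1.181,  0.322, -0.07 ,  1.452,  0.023,  1.371, -0.057]), 'joint_vel': array([-0.002,  0.001, -0.002, -0.001,  0.002,  0.001,  0.001]), 'tau': array([-0.0000e+00, -4.9129e+01, -4.0400e-01, -3.1253e+01, -6.4000e-02,
        4.4000e-02,  0.0000e+00]), 'eef_pos': array([ 0.255, -0.597,  0.221]), 'orientation': array([-3.076e+00, -6.300e-01,  1.000e-03]), 'ft_force': array([ 0.379, -0.93 , -0.07 ]), 'moment': array([-0.006, -0.006,  0.023]), 'gripper_force': np.float64(0.0), 'grip_width': np.float64(1.002)}
scene {'K': [[455.13, 0.0, 258.523], [0.0, 455.13, 200.187], [0.0, 0.0, 1.0]], 'camera_from_world': [[0.829, 0.56, -0.003, -0.497], [-0.304, 0.454, 0.838, 0.049], [0.47, -0.693, 0.546, -1.936], [0.0, 0.0, 0.0, 1.0]]}
scene bottle 0.75 [279. 192.] 223 [0.536 0.254 0.044] [[0.493, 0.218, 0.013], [0.568, 0.321, 0.05]]
scene bottle 0.53 [254. 178.] 312 [0.373 0.281 0.037] [[0.31, 0.263, 0.006], [0.416, 0.315, 0.05]]
scene caddy 0.89 [206. 260.] 3508 [ 0.554 -0.257  0.027] [[0.476, -0.409, 0.003], [0.632, -0.101, 0.178]]
scene caddy_bar 0.98 [206. 258.] 3612 [ 0.554 -0.258  0.027] [[0.476, -0.408, 0.002], [0.632, -0.101, 0.178]]
top {'K': [[353.269, 0.0, 255.719], [0.0, 353.269, 185.967], [0.0, 0.0, 1.0]], 'camera_from_world': [[0.01, -1.0, -0.014, 0.052], [0.994, 0.009, 0.105, -0.576], [-0.105, -0.015, 0.994, -1.188], [0.0, 0.0, 0.0, 1.0]]}
top bottle 0.62 [194. 203.] 563 [0.524 0.274 0.043] [[0.48, 0.22, -0.003], [0.57, 0.326, 0.048]]
top bottle 0.62 [182. 249.] 553 [0.359 0.294 0.043] [[0.298, 0.267, -0.001], [0.413, 0.321, 0.048]]
top caddy 0.7 [192. 200.] 475 [0.524 0.274 0.043] [[0.482, 0.223, 0.016], [0.566, 0.324, 0.049]]
top caddy 0.65 [344. 189.] 3971 [ 0.553 -0.246  0.006] [[0.478, -0.406, -0.0], [0.629, -0.101, 0.178]]
top caddy_bar 0.89 [346. 192.] 3945 [ 0.552 -0.245  0.006] [[0.477, -0.406, -0.0], [0.628, -0.101, 0.178]]
```

```bash
python3 -c "
import cv2,numpy as np
a=cv2.imread('pics/scene0.png');b=cv2.imread('pics/top0.png')
cv2.imwrite('pics/both0.png',cv2.resize(np.vstack([a,b]),(400,600)) if 0 else cv2.resize(np.hstack([a,b]),(800,300)))"
```

```text
(no output)
```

View pics/top0.png

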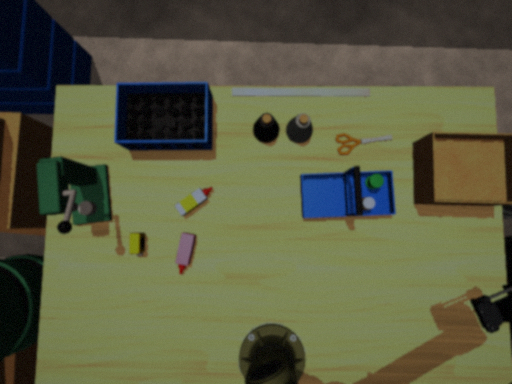

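View pics/scene0.png

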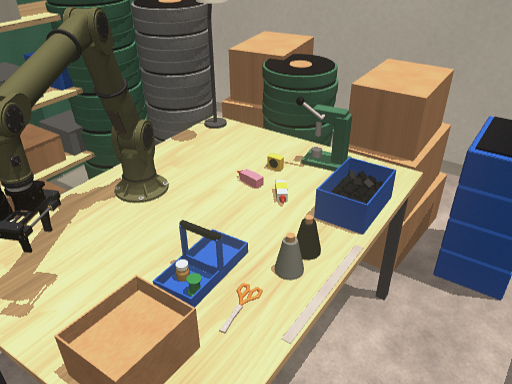

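Top view: the white/yellow bottle is at about (194,203) with its nozzle at (211,190). The pink look-alike is at (186,252). The caddy is at about (347,195), its empty bay on the left at (325,197) and its bar at (352,190).

```bash
python3 - <<'E'
from h import *
for c in ["scene","top"]:
    f=np.load(f"{c}0.npz");im,d=f["im"],f["d"];cal=get_calibration(c)
    V,U=np.indices(d.shape);ok=d>0
    P=np.full(d.shape+(3,),np.nan);P[ok]=cloud(c,ok,d,cal)
    x,y,z=P[...,0],P[...,1],P[...,2]
    hsv=cv2.cvtColor(im,cv2.COLOR_RGB2HSV).astype(int)
    b=(abs(x-.53)<.09)&(abs(y-.265)<.09)&(z>.012)&(z<.06)
    p=P[b];m=p.mean(0);red=b&((hsv[...,0]<8)|(hsv[...,0]>172))&(hsv[...,1]>120)
    top=b&(z>.037);rt=cv2.minAreaRect(p[:,:2].astype(np.float32)*1000)
    pt=cv2.minAreaRect(P[top&~red][:,:2].astype(np.float32)*1000)
    print(c,"bottle all rect mm",np.round(rt[0]),np.round(rt[1]),round(rt[2]),"top body rect",np.round(pt[0]),np.round(pt[1]),round(pt[2],1),"red",np.round(P[red].mean(0),3),red.sum(),"ztop",np.round(np.median(z[top]),3))
    k=(abs(x-.555)<.12)&(abs(y+.25)<.2)
    bar=k&(z>.15)&(z<.2);pb=P[bar];rb=cv2.minAreaRect(pb[:,:2].astype(np.float32)*1000)
    print(" bar",np.round(rb[0]),np.round(rb[1]),round(rb[2],1),"z",np.round(np.percentile(pb[:,2],[5,50,95]),3))
    w=k&(z>.036)&(z<.052)&(hsv[...,0]>95)&(hsv[...,0]<130)&(hsv[...,1]>100)
    rw=cv2.minAreaRect(P[w][:,:2].astype(np.float32)*1000)
    print(" rim",np.round(rw[0]),np.round(rw[1]),round(rw[2],1))
E
```

```text
scene bottle all rect mm [530. 268.] [ 45. 148.] 35 top body rect [521. 281.] [ 45. 116.] 36.3 red [0.56  0.228 0.031] 35 ztop 0.046
 bar [ 553. -256.] [154.  26.] 3.0 z [0.156 0.173 0.18 ]
 rim [ 552. -254.] [156. 318.] 2.5
top bottle all rect mm [532. 267.] [ 45. 140.] 36 top body rect [522. 281.] [ 45. 105.] 36.3 red [0.557 0.227 0.03 ] 37 ztop 0.044
 bar [ 553. -253.] [150.  21.] 2.8 z [0.161 0.176 0.18 ]
 rim [ 551. -254.] [148. 310.] 2.8
```

```bash
cat >> h.py <<'E'
from scipy.linalg import logm,expm
def pose(p,yyaw,tilt):
    """tool y level at yaw yyaw (deg); z down at tilt 0, pointing level along yaw yyaw-90 at tilt 90"""
    a,t=np.radians(yyaw),np.radians(tilt)
    y=np.array([np.cos(a),np.sin(a),0]);f=np.array([np.sin(a),-np.cos(a),0])
    z=f*np.sin(t)-np.array([0,0,np.cos(t)])
    T=np.eye(4);T[:3,:3]=np.c_[np.cross(y,z),y,z];T[:3,3]=p;return T
def now():
    s=read_state();T=np.eye(4);T[:3,:3]=R.from_rotvec(s["orientation"]).as_matrix();T[:3,3]=s["eef_pos"]
    print("t",round(float(s["t"]),2),"p",np.round(s["eef_pos"],4),"j",np.round(s["joints"],2),"F",np.round(s["ft_force"],1),"grip",np.round(s["grip_width"]*.087,4),np.round(s["gripper_force"],1))
    y=T[:3,1];z=T[:3,2];print("  yyaw",round(np.degrees(np.arctan2(y[1],y[0])),1),"ylevel",round(np.degrees(np.arcsin(y[2])),1),"z",np.round(z,3))
    return T
def rows(T,G,n):
    """n equal rows from T to G, and the midpoint"""
    r=expm(np.real(logm(np.linalg.inv(T)@G))/n)
    v=np.r_[r[:3,3],np.degrees(R.from_matrix(r[:3,:3]).as_rotvec())]
    M=T@np.linalg.matrix_power(r,n//2)
    print(n,"rows of",np.round(v[:3],4).tolist(),np.round(v[3:],2).tolist(),"mm",round(np.linalg.norm(v[:3])*1e3,1),"deg",round(np.linalg.norm(v[3:]),2),"mid",np.round(M[:3,3],3))
E
python3 - <<'E'
from h import *
T=now();A=pose([.53,.268,.22],36,0)
rows(T,A,24);rows(T,A,32)
E
```

```text
t 0.4 p [ 0.2554 -0.5977  0.2224] j [ 1.18  0.32 -0.07  1.45  0.02  1.37 -0.06] F [-0.6 -0.3  0.3] grip 0.0872 0.0
  yyaw -66.9 ylevel -0.0 z [-0.  0. -1.]
24 rows of [0.0434, 0.0, 0.0001] [-0.0, -0.0, -4.29] mm 43.4 deg 4.29 mid [ 0.601 -0.231  0.221]
32 rows of [0.0326, 0.0003, 0.0001] [-0.0, -0.0, -3.21] mm 32.6 deg 3.21 mid [ 0.601 -0.231  0.221]
```

Call:
servo_tool:
  deltas:
    - [0.087, 0.0325, 0, 0, 0, 0, -3.2]
    - [0.087, 0.0325, 0, 0, 0, 0, -3.2]
    - [0.087, 0.0325, 0, 0, 0, 0, -3.2]
    - [0.087, 0.0325, 0, 0, 0, 0, -3.2]
    - [0.087, 0.0325, 0, 0, 0, 0, -3.2]
    - [0.087, 0.0325, 0, 0, 0, 0, -3.2]
    - [0.087, 0.0325, 0, 0, 0, 0, -3.2]
    - [0.087, 0.0325, 0, 0, 0, 0, -3.2]

```text
t: 1.07
eef_pos: [0.4695, -0.4513, 0.2226]
orientation: [2.86, 1.3, 0.0]
ft_force: [0.3, -0.3, 0.6]
grip_width: 0.998
gripper_force: 0.0
```

Call:
servo_tool:
  deltas:
    - [0.087, 0.0325, 0, 0, 0, 0, -3.2]
    - [0.087, 0.0325, 0, 0, 0, 0, -3.2]
    - [0.087, 0.0325, 0, 0, 0, 0, -3.2]
    - [0.087, 0.0325, 0, 0, 0, 0, -3.2]
    - [0.087, 0.0325, 0, 0, 0, 0, -3.2]
    - [0.087, 0.0325, 0, 0, 0, 0, -3.2]
    - [0.087, 0.0325, 0, 0, 0, 0, -3.2]
    - [0.087, 0.0325, 0, 0, 0, 0, -3.2]

```text
t: 1.73
eef_pos: [0.5982, -0.2277, 0.2225]
orientation: [2.501, 1.901, 0.0]
ft_force: [-0.0, -0.8, 0.4]
grip_width: 1.001
gripper_force: 0.0
```

Call:
servo_tool:
  deltas:
    - [0.087, 0.0325, 0, 0, 0, 0, -3.2]
    - [0.087, 0.0325, 0, 0, 0, 0, -3.2]
    - [0.087, 0.0325, 0, 0, 0, 0, -3.2]
    - [0.087, 0.0325, 0, 0, 0, 0, -3.2]
    - [0.087, 0.0325, 0, 0, 0, 0, -3.2]
    - [0.087, 0.0325, 0, 0, 0, 0, -3.2]
    - [0.087, 0.0325, 0, 0, 0, 0, -3.2]
    - [0.087, 0.0325, 0, 0, 0, 0, -3.2]

```text
t: 2.4
eef_pos: [0.6176, 0.0295, 0.2226]
orientation: [2.017, 2.408, 0.0]
ft_force: [0.2, 0.1, 0.9]
grip_width: 0.993
gripper_force: 0.0
```

Call:
servo_tool:
  deltas:
    - [0.087, 0.0325, 0, 0, 0, 0, -3.2]
    - [0.087, 0.0325, 0, 0, 0, 0, -3.2]
    - [0.087, 0.0325, 0, 0, 0, 0, -3.2]
    - [0.087, 0.0325, 0, 0, 0, 0, -3.2]
    - [0.087, 0.0325, 0, 0, 0, 0, -3.2]
    - [0.087, 0.0325, 0, 0, 0, 0, -3.2]
    - [0.087, 0.0325, 0, 0, 0, 0, -3.2]
    - [0.087, 0, 0, 0, 0, 0, 0]

```text
t: 3.07
eef_pos: [0.537, 0.2496, 0.2233]
orientation: [-1.495, -2.759, -0.005]
ft_force: [-1.6, 0.9, 0.2]
grip_width: 0.999
gripper_force: 0.0
```

```bash
cat >> h.py <<'E'
def tcp(g,yyaw,tilt,back=0):
    T=pose(g,yyaw,tilt);T[:3,3]+=T[:3,2]*(.019-back);return T
E
python3 - <<'E'
from h import *
im,d=read_camera("wrist");cal=get_calibration("wrist");T=now()
ok=d>0;P=np.full(d.shape+(3,),np.nan);P[ok]=cloud("w",ok,d,cal);x,y,z=P[...,0],P[...,1],P[...,2]
b=(abs(x-.53)<.1)&(abs(y-.265)<.09)&(z>.012)&(z<.055)
r=cv2.minAreaRect(P[b][:,:2].astype(np.float32)*1000);print(b.sum(),r)
g=[.531,.268,.027]
A=tcp(g,36,-25,.10);B=tcp(g,36,-25);print(A[:3,3],B[:3,3])
rows(T,A,8);rows(A,B,7)
E
```

```text
t 3.12 p [0.5393 0.2459 0.2232] j [ 0.18  0.28 -0.79  1.58  0.2   1.36 -0.05] F [-0.2 -0.2  0. ] grip 0.087 0.0
  yyaw 32.8 ylevel 0.1 z [ 0.     0.002 -1.   ]
3973 ((533.6082763671875, 264.2604675292969), (44.628456115722656, 139.94046020507812), 36.10298538208008)
[0.55112111 0.24030567 0.10041093] [0.52628023 0.2744962  0.00978015]
8 rows of [-0.0043, 0.0009, 0.0149] [0.09, 3.11, -0.39] mm 15.6 deg 3.14 mid [0.549 0.238 0.162]
7 rows of [0.0, 0.0, 0.0143] [0.0, -0.0, -0.0] mm 14.3 deg 0.0 mid [0.54  0.255 0.062]
```

Call:
servo_tool:
  deltas:
    - [0.087, -0.004, 0.001, 0.015, 0, 3.1, -0.4]
    - [0.087, -0.004, 0.001, 0.015, 0, 3.1, -0.4]
    - [0.087, -0.004, 0.001, 0.015, 0, 3.1, -0.4]
    - [0.087, -0.004, 0.001, 0.015, 0, 3.1, -0.4]
    - [0.087, -0.004, 0.001, 0.015, 0, 3.1, -0.4]
    - [0.087, -0.004, 0.001, 0.015, 0, 3.1, -0.4]
    - [0.087, -0.004, 0.001, 0.015, 0, 3.1, -0.4]
    - [0.087, -0.004, 0.001, 0.015, 0, 3.1, -0.4]

```text
t: 3.78
eef_pos: [0.5549, 0.2363, 0.0987]
orientation: [-1.259, -2.441, -0.293]
ft_force: [1.2, 0.1, 1.0]
grip_width: 0.999
gripper_force: 0.0
```

```bash
python3 - <<'E'
from h import *
T=now();rows(T,tcp([.533,.266,.027],36,-25),7)
E
```

```text
t 3.78 p [0.5549 0.2363 0.0987] j [ 0.39  0.57 -0.79  1.6  -0.03  1.23  0.29] F [1.2 0.1 1. ] grip 0.0869 0.0
  yyaw 35.3 ylevel 0.7 z [-0.234  0.349 -0.907]
7 rows of [0.0005, -0.0002, 0.0142] [0.13, 0.02, -0.05] mm 14.2 deg 0.14 mid [0.544 0.252 0.061]
```

Call:
servo_tool:
  deltas:
    - [0.087, 0, 0, 0.014, 0, 0, 0]
    - [0.087, 0, 0, 0.014, 0, 0, 0]
    - [0.087, 0, 0, 0.014, 0, 0, 0]
    - [0.087, 0, 0, 0.014, 0, 0, 0]
    - [0.087, 0, 0, 0.014, 0, 0, 0]
    - [0.087, 0, 0, 0.014, 0, 0, 0]
    - [0.087, 0, 0, 0.012, 0, 0, 0]
    - [0.087, 0, 0, 0, 0, 0, 0]

```text
t: 4.45
eef_pos: [0.5293, 0.271, 0.0101]
orientation: [-1.256, -2.441, -0.287]
ft_force: [-1.3, 0.1, -0.0]
grip_width: 0.998
gripper_force: 0.0
```

```bash
python3 - <<'E'
from h import *
T=now();rows(T,tcp([.533,.266,.027],36,-25),1)
im,d=read_camera("wrist");cv2.imwrite("pics/w1.png",im[:,:,::-1])
E
```

```text
t 4.45 p [0.5293 0.271  0.0101] j [ 0.32  0.65 -0.76  1.7   0.01  1.05  0.26] F [-1.3  0.1 -0. ] grip 0.0868 0.0
  yyaw 35.5 ylevel 0.5 z [-0.238  0.347 -0.907]
1 rows of [0.0015, 0.0001, 0.001] [0.64, 0.14, -0.3] mm 1.8 deg 0.72 mid [0.529 0.271 0.01 ]
```

View pics/w1.png

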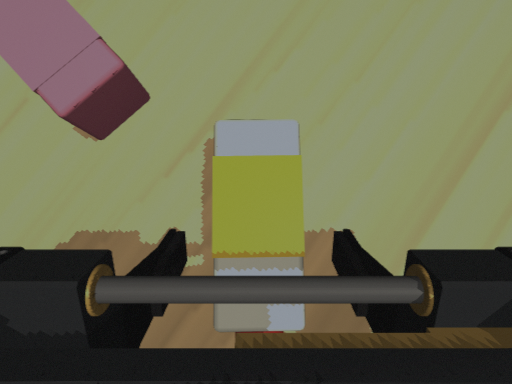

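The bottle body (columns 213–303) is centred between the open fingers, and the pink look-alike at upper left is clear. I'm closing the gripper.

Call:
servo_tool:
  deltas:
    - [0.03, 0, 0, 0, 0, 0, 0]
    - [0.03, 0, 0, 0, 0, 0, 0]
    - [0.03, 0, 0, 0, 0, 0, 0]
    - [0.03, 0, 0, 0, 0, 0, 0]
    - [0.03, 0, 0, 0, 0, 0, 0]
    - [0.03, 0, 0, 0, 0, 0, 0]
    - [0.03, 0, 0, 0, 0, 0, 0]
    - [0.03, 0, 0, 0, 0, 0, 0]
  newtons: 35

```text
t: 5.17
eef_pos: [0.5306, 0.2712, 0.0125]
orientation: [-1.256, -2.443, -0.289]
ft_force: [-1.9, -1.9, 1.7]
grip_width: 0.505
gripper_force: 34.8
```

```bash
python3 - <<'E'
from h import *
T=now()
L=T.copy();L[2,3]+=.2;rows(T,L,8)
g=np.array([.548,-.171,.16])   # over bay
for yy,ti in((10,65),(20,65)):
    rows(L,tcp(g+[0,0,.06],yy,ti),24)
E
```

```text
t 5.17 p [0.5306 0.2712 0.0125] j [ 0.32  0.64 -0.77  1.7   0.01  1.06  0.26] F [-1.9 -1.9  1.7] grip 0.0439 34.8
  yyaw 35.5 ylevel 0.6 z [-0.236  0.347 -0.908]
8 rows of [0.0105, 0.0003, -0.0227] [0.0, -0.0, 0.0] mm 25.0 deg 0.0 mid [0.531 0.271 0.113]
24 rows of [-0.0189, -0.0069, 0.0067] [0.43, -3.68, 1.1] mm 21.2 deg 3.86 mid [0.562 0.043 0.122]
24 rows of [-0.0182, -0.0082, 0.0063] [0.27, -3.72, 0.66] mm 20.9 deg 3.79 mid [0.556 0.043 0.126]
```

Call:
servo_tool:
  deltas:
    - [0.03, 0.0105, 0, -0.0227, 0, 0, 0]
    - [0.03, 0.0105, 0, -0.0227, 0, 0, 0]
    - [0.03, 0.0105, 0, -0.0227, 0, 0, 0]
    - [0.03, 0.0105, 0, -0.0227, 0, 0, 0]
    - [0.03, 0.0105, 0, -0.0227, 0, 0, 0]
    - [0.03, 0.0105, 0, -0.0227, 0, 0, 0]
    - [0.03, 0.0105, 0, -0.0227, 0, 0, 0]
    - [0.03, 0.0105, 0, -0.0227, 0, 0, 0]

```text
t: 5.83
eef_pos: [0.5288, 0.2701, 0.2131]
orientation: [-1.256, -2.444, -0.29]
ft_force: [0.1, 0.8, -1.7]
grip_width: 0.504
gripper_force: 34.8
```

```bash
python3 - <<'E'
from h import *
T=now()
M=tcp([.56,.10,.25],25,20);rows(T,M,16)
E
```

```text
t 5.83 p [0.5288 0.2701 0.2131] j [ 0.39  0.43 -0.85  1.53 -0.11  1.39  0.21] F [ 0.1  0.8 -1.7] grip 0.0438 34.8
  yyaw 35.4 ylevel 0.6 z [-0.235  0.347 -0.908]
16 rows of [-0.0107, -0.0038, -0.0019] [0.01, -2.79, 0.67] mm 11.5 deg 2.87 mid [0.551 0.181 0.206]
```

Call:
servo_tool:
  deltas:
    - [0.03, -0.0107, -0.0038, -0.002, 0, -2.8, 0.65]
    - [0.03, -0.0107, -0.0038, -0.002, 0, -2.8, 0.65]
    - [0.03, -0.0107, -0.0038, -0.002, 0, -2.8, 0.65]
    - [0.03, -0.0107, -0.0038, -0.002, 0, -2.8, 0.65]
    - [0.03, -0.0107, -0.0038, -0.002, 0, -2.8, 0.65]
    - [0.03, -0.0107, -0.0038, -0.002, 0, -2.8, 0.65]
    - [0.03, -0.0107, -0.0038, -0.002, 0, -2.8, 0.65]
    - [0.03, -0.0107, -0.0038, -0.002, 0, -2.8, 0.65]

```text
t: 6.5
eef_pos: [0.5508, 0.1811, 0.2054]
orientation: [-1.542, -2.692, -0.017]
ft_force: [-0.0, -0.5, -1.7]
grip_width: 0.502
gripper_force: 34.8
```

Call:
servo_tool:
  deltas:
    - [0.03, -0.0107, -0.0038, -0.002, 0, -2.8, 0.65]
    - [0.03, -0.0107, -0.0038, -0.002, 0, -2.8, 0.65]
    - [0.03, -0.0107, -0.0038, -0.002, 0, -2.8, 0.65]
    - [0.03, -0.0107, -0.0038, -0.002, 0, -2.8, 0.65]
    - [0.03, -0.0107, -0.0038, -0.002, 0, -2.8, 0.65]
    - [0.03, -0.0107, -0.0038, -0.002, 0, -2.8, 0.65]
    - [0.03, -0.0107, -0.0038, -0.002, 0, -2.8, 0.65]
    - [0.03, -0.0107, -0.0038, -0.002, 0, -2.8, 0.65]

```text
t: 7.17
eef_pos: [0.5628, 0.0947, 0.2325]
orientation: [1.516, 2.391, -0.264]
ft_force: [0.1, -0.1, -3.0]
grip_width: 0.501
gripper_force: 34.8
```

```bash
python3 - <<'E'
from h import *
T=now()
M=tcp([.56,-.02,.24],15,65);rows(T,M,16)
E
```

```text
t 7.17 p [0.5628 0.0947 0.2325] j [ 0.22  0.17 -0.73  1.7   0.48  1.36 -0.17] F [ 0.1 -0.1 -3. ] grip 0.0436 34.8
  yyaw 25.3 ylevel 0.2 z [ 0.151 -0.31  -0.939]
16 rows of [-0.0059, -0.0028, 0.0053] [0.46, -2.8, 0.48] mm 8.4 deg 2.87 mid [0.566 0.029 0.22 ]
```

Call:
servo_tool:
  deltas:
    - [0.03, -0.006, -0.0028, 0.0053, 0.46, -2.8, 0.48]
    - [0.03, -0.006, -0.0028, 0.0053, 0.46, -2.8, 0.48]
    - [0.03, -0.006, -0.0028, 0.0053, 0.46, -2.8, 0.48]
    - [0.03, -0.006, -0.0028, 0.0053, 0.46, -2.8, 0.48]
    - [0.03, -0.006, -0.0028, 0.0053, 0.46, -2.8, 0.48]
    - [0.03, -0.006, -0.0028, 0.0053, 0.46, -2.8, 0.48]
    - [0.03, -0.006, -0.0028, 0.0053, 0.46, -2.8, 0.48]
    - [0.03, -0.006, -0.0028, 0.0053, 0.46, -2.8, 0.48]

```text
t: 7.83
eef_pos: [0.5666, 0.0291, 0.2194]
orientation: [1.414, 2.04, -0.569]
ft_force: [0.1, 0.4, -2.4]
grip_width: 0.507
gripper_force: 34.8
```

Call:
servo_tool:
  deltas:
    - [0.03, -0.006, -0.0028, 0.0053, 0.46, -2.8, 0.48]
    - [0.03, -0.006, -0.0028, 0.0053, 0.46, -2.8, 0.48]
    - [0.03, -0.006, -0.0028, 0.0053, 0.46, -2.8, 0.48]
    - [0.03, -0.006, -0.0028, 0.0053, 0.46, -2.8, 0.48]
    - [0.03, -0.006, -0.0028, 0.0053, 0.46, -2.8, 0.48]
    - [0.03, -0.006, -0.0028, 0.0053, 0.46, -2.8, 0.48]
    - [0.03, -0.006, -0.0028, 0.0053, 0.46, -2.8, 0.48]
    - [0.03, -0.006, -0.0028, 0.0053, 0.46, -2.8, 0.48]

```text
t: 8.5
eef_pos: [0.5648, -0.0372, 0.2315]
orientation: [1.284, 1.673, -0.818]
ft_force: [-0.1, 0.4, -2.9]
grip_width: 0.5
gripper_force: 34.8
```

```bash
python3 - <<'E'
from h import *
T=now()
for c in("scene",):
    im,d=read_camera(c);np.savez("s1.npz",im=im,d=d)
    cv2.imwrite("pics/s1.png",cv2.resize(im[100:320,100:360,::-1],None,fx=2.5,fy=2.5))
M=tcp([.55,-.165,.20],12,65);rows(T,M,16)
E
```

```text
t 8.5 p [ 0.5648 -0.0372  0.2315] j [-0.06  0.38 -0.61  1.88  1.17  1.7  -0.77] F [-0.1  0.4 -2.9] grip 0.0435 34.8
  yyaw 15.0 ylevel -0.0 z [ 0.234 -0.875 -0.423]
16 rows of [-0.0014, -0.0028, 0.0089] [0.17, -0.0, 0.08] mm 9.4 deg 0.19 mid [ 0.56  -0.11   0.212]
```

View pics/s1.png

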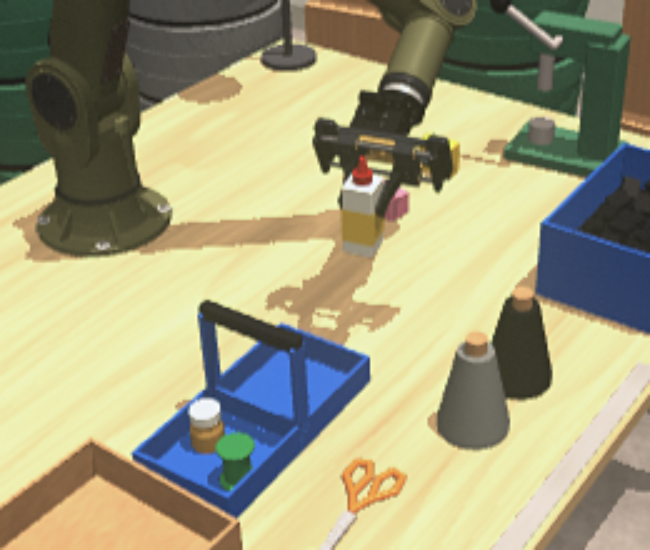

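Scene view: the bottle is held upright at crop pixel (362,215). The caddy's empty bay, at about (295,370), is clear.

```bash
python3 - <<'E'
from h import *
T=now();g=T[:3,3]-.019*T[:3,2];print("grasp pt",g)
f=np.load("s1.npz");P=cloud("scene",f["d"]>0,f["d"],get_calibration("scene"))
b=P[(np.linalg.norm(P[:,:2]-(g[:2]+[0,-.01]),axis=1)<.045)&(P[:,2]>.1)&(P[:,1]<g[1]+.012)]
print(len(b),np.percentile(b,[1,50,99],axis=0).round(3))
lo=b[(b[:,2]>.165)&(b[:,2]<.265)]
C=np.c_[lo[:,2]-.21,np.ones(len(lo))]
for z0 in np.arange(.16,.32,.02):
    s=b[abs(b[:,2]-z0)<.01]
    if len(s)>5: print(round(z0,2),len(s),np.median(s,0).round(3),s.min(0).round(3),s.max(0).round(3))
M=tcp([.548,-.168,.20],12,65);rows(T,M,16)
N=tcp([.548,-.168,.095],12,65);rows(M,N,8)
E
```

```text
t 8.55 p [ 0.564  -0.0384  0.2302] j [-0.06  0.39 -0.6   1.88  1.17  1.7  -0.78] F [-0.2 -0.3 -2.9] grip 0.0437 34.8
  yyaw 14.9 ylevel -0.2 z [ 0.232 -0.877 -0.421]
grasp pt [ 0.55955853 -0.02177192  0.23818914]
560 [[ 0.529 -0.056  0.17 ]
 [ 0.572 -0.045  0.237]
 [ 0.594 -0.012  0.301]]
0.16 7 [ 0.571 -0.045  0.169] [ 0.556 -0.053  0.166] [ 0.582 -0.015  0.17 ]
0.18 79 [ 0.572 -0.048  0.181] [ 0.544 -0.057  0.17 ] [ 0.589 -0.01   0.19 ]
0.2 78 [ 0.575 -0.048  0.2  ] [ 0.545 -0.059  0.19 ] [ 0.588 -0.01   0.21 ]
0.22 84 [ 0.573 -0.047  0.221] [ 0.536 -0.059  0.211] [ 0.595 -0.012  0.23 ]
0.24 107 [ 0.577 -0.046  0.241] [ 0.531 -0.057  0.231] [ 0.596 -0.012  0.25 ]
0.26 108 [ 0.575 -0.045  0.261] [ 0.523 -0.058  0.25 ] [ 0.594 -0.011  0.27 ]
0.28 76 [ 0.57  -0.037  0.274] [ 0.548 -0.054  0.27 ] [ 0.586 -0.01   0.29 ]
0.3 21 [ 0.566 -0.031  0.3  ] [ 0.561 -0.036  0.29 ] [ 0.572 -0.024  0.307]
16 rows of [-0.0015, -0.0029, 0.0089] [0.16, 0.01, 0.09] mm 9.5 deg 0.18 mid [ 0.559 -0.112  0.211]
8 rows of [0.0119, 0.0, 0.0055] [0.0, -0.0, -0.0] mm 13.1 deg 0.0 mid [ 0.552 -0.185  0.139]
```

Call:
servo_tool:
  deltas:
    - [0.03, -0.003, -0.0058, 0.0178, 0.3, 0, 0.2]
    - [0.03, -0.003, -0.0058, 0.0178, 0.3, 0, 0.2]
    - [0.03, -0.003, -0.0058, 0.0178, 0.3, 0, 0.2]
    - [0.03, -0.003, -0.0058, 0.0178, 0.3, 0, 0.2]
    - [0.03, -0.003, -0.0058, 0.0178, 0.3, 0, 0.2]
    - [0.03, -0.003, -0.0058, 0.0178, 0.3, 0, 0.2]
    - [0.03, -0.003, -0.0058, 0.0178, 0.3, 0, 0.2]
    - [0.03, -0.003, -0.0058, 0.0178, 0.3, 0, 0.2]

```text
t: 9.22
eef_pos: [0.5529, -0.1839, 0.1927]
orientation: [1.335, 1.644, -0.838]
ft_force: [0.4, 0.2, -2.1]
grip_width: 0.508
gripper_force: 34.8
```

```bash
python3 - <<'E'
from h import *
T=now();print("g",T[:3,3]-.019*T[:3,2])
N=tcp([.548,-.168,.095],12,65);rows(T,N,8)
E
```

```text
t 9.22 p [ 0.5529 -0.1839  0.1927] j [ 0.12  0.32 -0.51  2.03  1.26  1.48 -0.78] F [ 0.4  0.2 -2.1] grip 0.0442 34.8
  yyaw 12.1 ylevel 0.5 z [ 0.193 -0.884 -0.426]
g [ 0.54919279 -0.16713092  0.20080664]
8 rows of [0.0119, -0.0002, 0.0057] [0.04, -0.03, -0.05] mm 13.2 deg 0.07 mid [ 0.552 -0.184  0.14 ]
```

Call:
servo_tool:
  deltas:
    - [0.03, 0.0119, 0, 0.0057, 0, 0, 0]
    - [0.03, 0.0119, 0, 0.0057, 0, 0, 0]
    - [0.03, 0.0119, 0, 0.0057, 0, 0, 0]
    - [0.03, 0.0119, 0, 0.0057, 0, 0, 0]
    - [0.03, 0.0119, 0, 0.0057, 0, 0, 0]
    - [0.03, 0.0119, 0, 0.0057, 0, 0, 0]
    - [0.03, 0.0119, 0, 0.0057, 0, 0, 0]
    - [0.03, 0.0119, 0, 0.0057, 0, 0, 0]

```text
t: 9.88
eef_pos: [0.5541, -0.1838, 0.0867]
orientation: [1.336, 1.644, -0.838]
ft_force: [0.8, 0.8, -1.2]
grip_width: 0.502
gripper_force: 34.8
```

```bash
python3 - <<'E'
from h import *
T=now();print("g",T[:3,3]-.019*T[:3,2])
im,d=read_camera("scene");cv2.imwrite("pics/s2.png",cv2.resize(im[140:320,100:320,::-1],None,fx=3,fy=3))
E
```

```text
t 9.88 p [ 0.5541 -0.1838  0.0867] j [ 0.08  0.52 -0.47  2.05  1.36  1.46 -0.99] F [ 0.8  0.8 -1.2] grip 0.0437 34.8
  yyaw 12.1 ylevel 0.5 z [ 0.193 -0.884 -0.426]
g [ 0.55044407 -0.16699329  0.09484108]
```

View pics/s2.png

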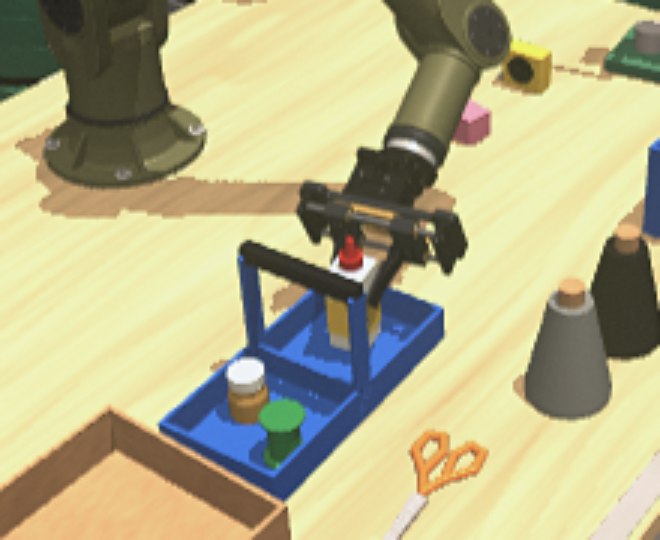

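The bottle is inside the bay at about (355,320) and clear of the bar and walls. I'm lowering it slowly.

Call:
servo_tool:
  deltas:
    - [0.03, 0.0018, 0, 0.0009, 0, 0, 0]
    - [0.03, 0.0018, 0, 0.0009, 0, 0, 0]
    - [0.03, 0.0018, 0, 0.0009, 0, 0, 0]
    - [0.03, 0.0018, 0, 0.0009, 0, 0, 0]
    - [0.03, 0.0018, 0, 0.0009, 0, 0, 0]
    - [0.03, 0.0018, 0, 0.0009, 0, 0, 0]
    - [0.03, 0.0018, 0, 0.0009, 0, 0, 0]
    - [0.03, 0.0018, 0, 0.0009, 0, 0, 0]

```text
t: 10.6
eef_pos: [0.5544, -0.185, 0.0723]
orientation: [1.334, 1.641, -0.84]
ft_force: [-2.9, 2.9, 8.5]
grip_width: 0.502
gripper_force: 34.7
```

Call:
servo_tool:
  deltas:
    - [0.03, -0.0006, 0, -0.0003, 0, 0, 0]
    - [0.03, 0, 0, 0, 0, 0, 0]
    - [0.05, 0, 0, 0, 0, 0, 0]
    - [0.06, 0, 0, 0, 0, 0, 0]
    - [0.075, 0, 0, 0, 0, 0, 0]
    - [0.087, 0, 0, 0, 0, 0, 0]
    - [0.087, 0, 0, 0, 0, 0, 0]
    - [0.087, 0, 0, 0, 0, 0, 0]

```text
t: 11.27
eef_pos: [0.5544, -0.1849, 0.073]
orientation: [1.334, 1.641, -0.839]
ft_force: [0.2, 0.3, -0.0]
grip_width: 0.869
gripper_force: 0.0
```

```bash
python3 - <<'E'
from h import *
T=now()
im,d=read_camera("scene");cv2.imwrite("pics/s3.png",cv2.resize(im[140:320,100:320,::-1],None,fx=3,fy=3))
A=T.copy();A[:3,3]-=.1*T[:3,2]
B=tcp([.553,-.10,.33],3,0)
rows(A,B,16)
E
```

```text
t 11.27 p [ 0.5544 -0.1849  0.073 ] j [ 0.07  0.55 -0.46  2.05  1.37  1.46 -1.02] F [ 0.2  0.3 -0. ] grip 0.0756 0.0
  yyaw 12.1 ylevel 0.5 z [ 0.193 -0.885 -0.423]
16 rows of [-0.0076, 0.0015, -0.0104] [0.35, 4.05, 0.49] mm 13.0 deg 4.09 mid [ 0.54  -0.07   0.214]
```

View pics/s3.png

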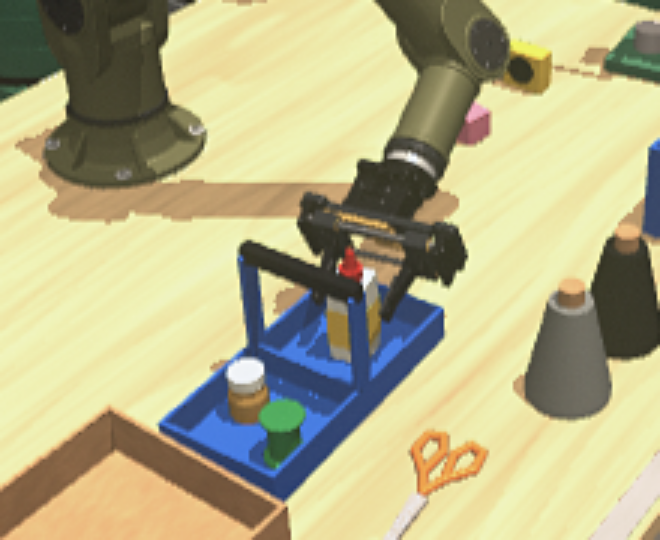

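Call:
servo_tool:
  deltas:
    - [0.087, 0, 0, 0, 0, 0, 0]
    - [0.087, 0, 0, -0.012, 0, 0, 0]
    - [0.087, 0, 0, -0.018, 0, 0, 0]
    - [0.087, 0, 0, -0.018, 0, 0, 0]
    - [0.087, 0, 0, -0.018, 0, 0, 0]
    - [0.087, 0, 0, -0.018, 0, 0, 0]
    - [0.087, 0, 0, -0.018, 0, 0, 0]
    - [0.087, 0, 0, -0.018, 0, 0, 0]

```text
t: 11.98
eef_pos: [0.5307, -0.0769, 0.1244]
orientation: [1.333, 1.642, -0.839]
ft_force: [1.0, -0.2, -0.2]
grip_width: 0.998
gripper_force: 0.0
```

```bash
python3 - <<'E'
from h import *
T=now()
B=tcp([.553,-.10,.33],3,0)
rows(T,B,16)
E
```

```text
t 11.98 p [ 0.5307 -0.0769  0.1244] j [-0.05  0.5  -0.57  2.    1.21  1.63 -1.  ] F [ 1.  -0.2 -0.2] grip 0.0869 0.0
  yyaw 12.1 ylevel 0.5 z [ 0.194 -0.885 -0.424]
16 rows of [-0.0084, 0.0016, -0.0092] [0.35, 4.05, 0.49] mm 12.5 deg 4.09 mid [ 0.539 -0.061  0.221]
```

Call:
servo_tool:
  deltas:
    - [0.087, -0.0084, 0.0016, -0.0092, 0.35, 4.05, 0.5]
    - [0.087, -0.0084, 0.0016, -0.0092, 0.35, 4.05, 0.5]
    - [0.087, -0.0084, 0.0016, -0.0092, 0.35, 4.05, 0.5]
    - [0.087, -0.0084, 0.0016, -0.0092, 0.35, 4.05, 0.5]
    - [0.087, -0.0084, 0.0016, -0.0092, 0.35, 4.05, 0.5]
    - [0.087, -0.0084, 0.0016, -0.0092, 0.35, 4.05, 0.5]
    - [0.087, -0.0084, 0.0016, -0.0092, 0.35, 4.05, 0.5]
    - [0.087, -0.0084, 0.0016, -0.0092, 0.35, 4.05, 0.5]

```text
t: 12.65
eef_pos: [0.5387, -0.061, 0.2227]
orientation: [1.761, 1.993, -0.478]
ft_force: [-0.2, 0.2, -0.9]
grip_width: 1.001
gripper_force: 0.0
```

Call:
servo_tool:
  deltas:
    - [0.087, -0.0084, 0.0016, -0.0092, 0.35, 4.05, 0.5]
    - [0.087, -0.0084, 0.0016, -0.0092, 0.35, 4.05, 0.5]
    - [0.087, -0.0084, 0.0016, -0.0092, 0.35, 4.05, 0.5]
    - [0.087, -0.0084, 0.0016, -0.0092, 0.35, 4.05, 0.5]
    - [0.087, -0.0084, 0.0016, -0.0092, 0.35, 4.05, 0.5]
    - [0.087, -0.0084, 0.0016, -0.0092, 0.35, 4.05, 0.5]
    - [0.087, -0.0084, 0.0016, -0.0092, 0.35, 4.05, 0.5]
    - [0.087, -0.0084, 0.0016, -0.0092, 0.35, 4.05, 0.5]

```text
t: 13.32
eef_pos: [0.5531, -0.1005, 0.3128]
orientation: [-2.161, -2.277, -0.007]
ft_force: [-0.1, 0.8, 0.0]
grip_width: 0.999
gripper_force: 0.0
```

```bash
python3 - <<'E'
from h import *
T=now()
for c in("top","scene"):
    im,d=read_camera(c);cal=get_calibration(c)
    V,U=np.indices(d.shape);ok=d>0;P=np.full(d.shape+(3,),np.nan);P[ok]=cloud(c,ok,d,cal);x,y,z=P[...,0],P[...,1],P[...,2]
    k=(abs(x-.555)<.12)&(abs(y+.25)<.09)&(z>.155)&(z<.19)
    hsv=cv2.cvtColor(im,cv2.COLOR_RGB2HSV)
    if k.sum(): print(c,"bar",k.sum(),cv2.minAreaRect(P[k][:,:2].astype(np.float32)*1000),np.median(z[k]))
    b=(abs(x-.55)<.06)&(abs(y+.175)<.05)&(z>.06)&(z<.16)
    if b.sum(): print(c,"bottle",b.sum(),np.percentile(P[b],[2,50,98],axis=0).round(3).tolist())
    for n in("eyelet_jar","spool"):
        for r in silhouettes(c,n)[:1]:
            q=cloud(c,r["mask"],d,cal);print(c,n,round(r["conf"],2),np.median(q,0).round(3))
G=tcp([.553,-.255,.30],93,0);rows(T,G,16)
G=tcp([.553,-.255,.30],-87,0);rows(T,G,16)
E
```

```text
t 13.32 p [ 0.5531 -0.1005  0.3128] j [ 0.57  0.13 -0.49  1.51  0.06  1.51  0.14] F [-0.1  0.8  0. ] grip 0.0869 0.0
  yyaw 3.0 ylevel 0.1 z [ 0.001  0.004 -1.   ]
scene bar 372 ((552.4407348632812, -254.85470581054688), (152.35443115234375, 25.152854919433594), 2.687964677810669) 0.17416561292605076
scene bottle 190 [[0.538, -0.202, 0.061], [0.559, -0.178, 0.095], [0.575, -0.15, 0.143]]
scene eyelet_jar 0.7 [ 0.529 -0.327  0.045]
scene spool 0.72 [ 0.6   -0.355  0.061]
16 rows of [-0.0076, -0.0076, 0.002] [0.02, -0.01, -5.63] mm 10.9 deg 5.63 mid [ 0.521 -0.178  0.297]
16 rows of [-0.0083, 0.0068, 0.002] [-0.01, -0.02, 5.62] mm 10.9 deg 5.62 mid [ 0.585 -0.178  0.297]
```

Call:
servo_tool:
  deltas:
    - [0.087, -0.0083, 0.0068, 0.002, 0, 0, 5.6]
    - [0.087, -0.0083, 0.0068, 0.002, 0, 0, 5.6]
    - [0.087, -0.0083, 0.0068, 0.002, 0, 0, 5.6]
    - [0.087, -0.0083, 0.0068, 0.002, 0, 0, 5.6]
    - [0.087, -0.0083, 0.0068, 0.002, 0, 0, 5.6]
    - [0.087, -0.0083, 0.0068, 0.002, 0, 0, 5.6]
    - [0.087, -0.0083, 0.0068, 0.002, 0, 0, 5.6]
    - [0.087, -0.0083, 0.0068, 0.002, 0, 0, 5.6]

```text
t: 14.28
eef_pos: [0.5855, -0.1769, 0.2944]
orientation: [-2.869, -1.278, -0.0]
ft_force: [-1.0, -0.3, -0.9]
grip_width: 0.998
gripper_force: 0.0
```

Call:
servo_tool:
  deltas:
    - [0.087, -0.0083, 0.0068, 0.002, 0, 0, 5.6]
    - [0.087, -0.0083, 0.0068, 0.002, 0, 0, 5.6]
    - [0.087, -0.0083, 0.0068, 0.002, 0, 0, 5.6]
    - [0.087, -0.0083, 0.0068, 0.002, 0, 0, 5.6]
    - [0.087, -0.0083, 0.0068, 0.002, 0, 0, 5.6]
    - [0.087, -0.0083, 0.0068, 0.002, 0, 0, 5.6]
    - [0.087, -0.0083, 0.0068, 0.002, 0, 0, 5.6]
    - [0.087, -0.0083, 0.0068, 0.002, 0, 0, 5.6]

```text
t: 14.95
eef_pos: [0.5537, -0.2545, 0.2783]
orientation: [-3.139, -0.088, 0.0]
ft_force: [0.9, 0.8, 0.5]
grip_width: 1.004
gripper_force: 0.0
```

```bash
python3 - <<'E'
from h import *
im,d=read_camera("wrist");cal=get_calibration("wrist");T=now()
ok=d>0;P=np.full(d.shape+(3,),np.nan);P[ok]=cloud("w",ok,d,cal);x,y,z=P[...,0],P[...,1],P[...,2]
k=(abs(x-.555)<.12)&(abs(y+.25)<.05)&(z>.168)&(z<.19)
if k.sum(): print("bar",k.sum(),cv2.minAreaRect(P[k][:,:2].astype(np.float32)*1000),np.median(z[k]))
G=tcp([.554,-.2545,.166],-87.2,0);rows(T,G,8)
E
```

```text
t 15.0 p [ 0.5518 -0.2572  0.278 ] j [ 0.59  0.22 -0.24  1.47  0.05  1.46 -1.17] F [-0.8 -1.9 -0.9] grip 0.0871 0.0
  yyaw -87.2 ylevel 0.0 z [-0.002 -0.    -1.   ]
bar 3037 ((549.3162231445312, -257.4570007324219), (148.697998046875, 17.67177963256836), 2.3313770294189453) 0.17689251115614063
8 rows of [0.0003, -0.0003, 0.0164] [0.0, 0.02, -0.01] mm 16.4 deg 0.02 mid [ 0.553 -0.256  0.213]
```

Call:
servo_tool:
  deltas:
    - [0.087, 0, 0, 0.018, 0, 0, 0]
    - [0.087, 0, 0, 0.018, 0, 0, 0]
    - [0.087, 0, 0, 0.018, 0, 0, 0]
    - [0.087, 0, 0, 0.018, 0, 0, 0]
    - [0.087, 0, 0, 0.018, 0, 0, 0]
    - [0.087, 0, 0, 0.018, 0, 0, 0]
    - [0.087, 0, 0, 0.018, 0, 0, 0]
    - [0.087, 0, 0, 0.005, 0, 0, 0]

```text
t: 15.67
eef_pos: [0.5525, -0.2534, 0.1446]
orientation: [-3.136, -0.097, 0.006]
ft_force: [-2.1, -0.6, -0.0]
grip_width: 1.001
gripper_force: 0.0
```

Call:
servo_tool:
  deltas:
    - [0.05, 0, 0, 0, 0, 0, 0]
    - [0.03, 0, 0, 0, 0, 0, 0]
    - [0.026, 0, 0, 0, 0, 0, 0]
    - [0.022, 0, 0, 0, 0, 0, 0]
    - [0.018, 0, 0, 0, 0, 0, 0]
    - [0.012, 0, 0, 0, 0, 0, 0]
    - [0.005, 0, 0, 0, 0, 0, 0]
    - [0.005, 0, 0, 0, 0, 0, 0]
  newtons: 55

```text
t: 16.33
eef_pos: [0.5539, -0.2567, 0.1482]
orientation: [-3.14, -0.089, -0.002]
ft_force: [0.1, 0.0, 0.1]
grip_width: 0.477
gripper_force: 0.0
```

```bash
python3 - <<'E'
from h import *
T=now()
im,d=read_camera("scene");cv2.imwrite("pics/s4.png",cv2.resize(im[140:320,100:320,::-1],None,fx=3,fy=3))
E
```

```text
t 16.33 p [ 0.5539 -0.2567  0.1482] j [ 0.59  0.29 -0.24  1.64  0.07  1.21 -1.18] F [0.1 0.  0.1] grip 0.0415 0.0
  yyaw -86.8 ylevel -0.0 z [ 0.001  0.001 -1.   ]
```

View pics/s4.png

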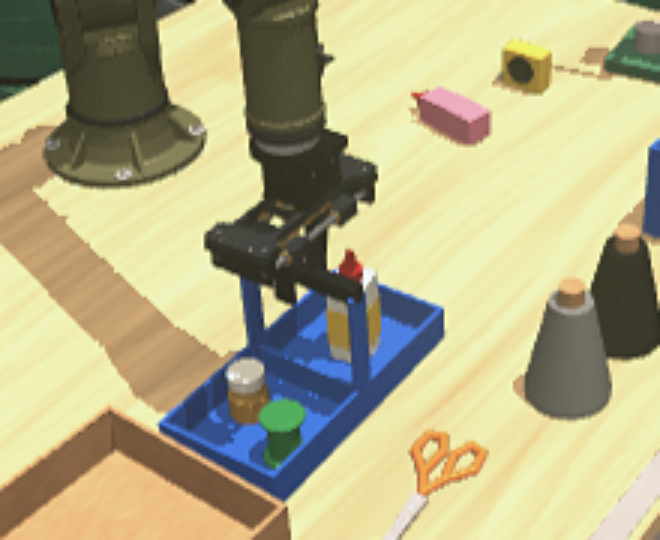

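The fingers straddle the bar at mid-length and the bottle is upright, so I'll finish closing the gripper.

Call:
servo_tool:
  deltas:
    - [0.005, 0, 0, 0, 0, 0, 0]
    - [0.005, 0, 0, 0, 0, 0, 0]
    - [0.005, 0, 0, 0, 0, 0, 0]
    - [0.005, 0, 0, 0, 0, 0, 0]
    - [0.005, 0, 0, 0, 0, 0, 0]
    - [0.005, 0, 0, 0, 0, 0, 0]
    - [0.005, 0, 0, 0, 0, 0, 0]
    - [0.005, 0, 0, 0, 0, 0, 0]
  newtons: 55

```text
t: 17.05
eef_pos: [0.5537, -0.2549, 0.1479]
orientation: [-3.137, -0.09, -0.0]
ft_force: [-1.0, 3.9, 1.9]
grip_width: 0.2
gripper_force: 55.0
```

Call:
servo_tool:
  deltas:
    - [0.005, 0, 0, 0, 0, 0, 0]
    - [0.005, 0, 0, -0.001, 0, 0, 0]
    - [0.005, 0, 0, -0.002, 0, 0, 0]
    - [0.005, 0, 0, -0.003, 0, 0, 0]
    - [0.005, 0, 0, -0.004, 0, 0, 0]
    - [0.005, 0, 0, -0.005, 0, 0, 0]
    - [0.005, 0, 0, -0.006, 0, 0, 0]
    - [0.005, 0, 0, -0.006, 0, 0, 0]

```text
t: 17.72
eef_pos: [0.5537, -0.2568, 0.1756]
orientation: [-3.14, -0.089, -0.001]
ft_force: [-0.1, 0.2, -6.6]
grip_width: 0.199
gripper_force: 55.0
```

```bash
cat > lev.py <<'E'
from h import *
import sys
T=now()
im,d=read_camera("scene");cv2.imwrite("pics/%s.png"%sys.argv[1],cv2.resize(im[100:320,100:320,::-1],None,fx=2.7,fy=2.7))
cal=get_calibration("scene");ok=d>0;P=np.full(d.shape+(3,),np.nan);P[ok]=cloud("s",ok,d,cal)
hsv=cv2.cvtColor(im,cv2.COLOR_RGB2HSV).astype(int)
h=T[2,3]-.147
m=(hsv[...,0]>95)&(hsv[...,0]<130)&(hsv[...,1]>100)&(abs(P[...,2]-.045-h)<.012)&(abs(P[...,0]-.55)<.11)&(abs(P[...,1]+.255)<.18)
# rim points: fit plane to the floor-free top edge
q=P[m];q=q[(abs(q[:,1]+.255)>.145)|(abs(q[:,0]-.553)>.066)]
for s,n in((q[:,1]>-.115,"left end"),(q[:,1]<-.395,"right end"),(q[:,0]>.62,"far"),(q[:,0]<.49,"near")):
    if s.sum(): print(n,s.sum(),"rim z p95",np.percentile(q[s,2],95).round(4))
E
python3 lev.py s5
```

```text
t 17.72 p [ 0.5537 -0.2568  0.1756] j [ 0.59  0.27 -0.24  1.61  0.07  1.26 -1.17] F [-0.1  0.2 -6.6] grip 0.0173 55.0
  yyaw -86.8 ylevel -0.0 z [ 0.001  0.001 -1.   ]
left end 72 rim z p95 0.0754
right end 194 rim z p95 0.0766
far 277 rim z p95 0.0776
near 178 rim z p95 0.0791
```

Call:
servo_tool:
  deltas:
    - [0.005, 0, 0, -0.007, 0, 0, 0]
    - [0.005, 0, 0, -0.008, 0, 0, 0]
    - [0.005, 0, 0, -0.008, 0, 0, 0]
    - [0.005, 0, 0, -0.008, 0, 0, 0]
    - [0.005, 0, 0, -0.008, 0, 0, 0]
    - [0.005, 0, 0, -0.008, 0, 0, 0]
    - [0.005, 0, 0, -0.008, 0, 0, 0]
    - [0.005, 0, 0, -0.008, 0, 0, 0]

```text
t: 18.43
eef_pos: [0.5537, -0.2566, 0.2389]
orientation: [-3.14, -0.089, -0.001]
ft_force: [0.8, -0.8, -7.8]
grip_width: 0.198
gripper_force: 55.0
```

Call:
servo_tool:
  deltas:
    - [0.005, 0, 0, -0.008, 0, 0, 0]
    - [0.005, 0, 0, -0.008, 0, 0, 0]
    - [0.005, 0, 0, -0.008, 0, 0, 0]
    - [0.005, 0, 0, -0.007, 0, 0, 0]
    - [0.005, 0, 0, -0.006, 0, 0, 0]
    - [0.005, 0, 0, -0.004, 0, 0, 0]
    - [0.005, 0, 0, -0.002, 0, 0, 0]
    - [0.005, 0, 0, 0, 0, 0, 0]

```text
t: 19.1
eef_pos: [0.5538, -0.2567, 0.2814]
orientation: [-3.14, -0.089, -0.002]
ft_force: [0.4, -0.6, -7.6]
grip_width: 0.205
gripper_force: 55.0
```

Call:
servo_tool:
  deltas:
    - [0.005, 0, 0, 0, 0, 0, 0]
    - [0.005, 0, 0, 0, 0, 0, 0]
    - [0.005, 0, 0, 0, 0, 0, 0]
    - [0.005, 0, 0, 0, 0, 0, 0]
    - [0.005, 0, 0, 0, 0, 0, 0]
    - [0.005, 0, 0, 0, 0, 0, 0]
    - [0.005, 0, 0, 0, 0, 0, 0]
    - [0.005, 0, 0, 0, 0, 0, 0]

```text
t: 19.77
eef_pos: [0.5537, -0.2567, 0.281]
orientation: [-3.139, -0.089, -0.001]
ft_force: [-0.5, -0.4, -8.4]
grip_width: 0.201
gripper_force: 55.0
```

```bash
python3 lev.py s6
```

```text
t 19.77 p [ 0.5537 -0.2567  0.281 ] j [ 0.59  0.23 -0.24  1.46  0.05  1.46 -1.16] F [-0.5 -0.4 -8.4] grip 0.0175 55.0
  yyaw -86.7 ylevel -0.1 z [ 0.001  0.001 -1.   ]
left end 81 rim z p95 0.1803
right end 210 rim z p95 0.1815
far 292 rim z p95 0.1823
near 202 rim z p95 0.1851
```

View pics/s6.png

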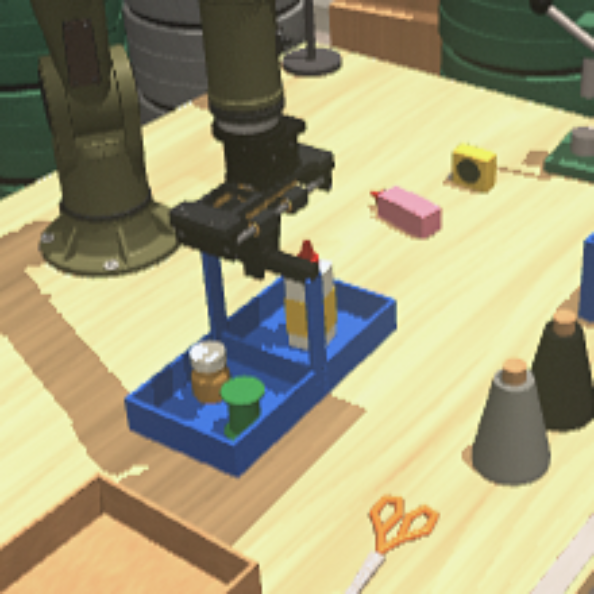

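The caddy is in the air about 13 cm up, level and still. The bottle stands upright at (312,300), and the jar (210,370) and spool (242,405) are in their bay.

```bash
python3 -c "
from rig import *
print(close_job())"
```

```text
the job is handed in; nothing more can be done
None
```

The bottle stands upright in the caddy's empty bay, and I handed the job in with the caddy held by its grip bar about 13 cm up, level and still, the jar and spool still in their bay; no verdict came back.

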